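# Refit the intake screen of a bench air cleaner

## Robot

A 6-joint arm with a two-finger parallel gripper is mounted at the origin on the work surface. World frame = base frame: x ahead of the robot, y to its left, z up, the work surface at z = 0. Lengths are in mm, angles in rad, forces in N, time in s.
With the tool pointing down it reaches from about 400 to 925 mm from the base axis. Payload 12.5 kg.
Tool frame: the origin (TCP) lies at the centre of the arm's flange, where the gripper is bolted on; the fingertips stand 190 mm ahead of it and the grasp point (between the pads) lies 171 mm ahead of it; z points along the fingers, y is the line along which they close (so a half turn about z gives the same grasp; the last joint's range is limited). The gripper opens to 95 mm and grips with 3 to 60 N. Pads are 20 mm wide; open, the fingers measure 119 mm over their backs; the gripper's body (75 mm by 180 mm) begins 59 mm behind the grasp point.
Start: joints at [1.044, 0.491, 1.559, -0, 1.092, -0.106], TCP at [255.284, 570.487, 404.761] pointing down, gripper open.
Joint ranges: [-3.1, 3.1], [-0.84, 2.19], [0.05, 2.79], [-1.13, 4.28], [0.06, 2.93], [-2.69, 2.69]. Speed limits (rad/s): [2.22, 2.22, 2.79, 3.14, 3.14, 3.14].

## Interface

Orientations are given as [roll, pitch, yaw] about the fixed x, y, z axes, in that order (R = Rz(yaw) Ry(pitch) Rx(roll)).
In Python, from cell import env, read_camera, search_frame, cut_out gives the robot as it stands. The module is installed in compiled form; this text tells all that it offers.
- The arm moves only by the tool move_arm, never from a script. Its argument "commands" is a list of rows, each a list of 3 entries, a list of its own where there are three numbers: the shift along the world's x, y, z normalised to -1 to 1, where 1 is 0.03 m, then the turn about the world's z normalised to -1 to 1, where 1 is 0.08 rad, then the opening, from -1 (shut) to 1 (fully open), so that 0 is half open. A call has 1 to 20 rows; each row shifts and turns the commanded pose from where the row before left it; what a row does not reach is not made up. A row lasts 1/12 s, in which the tool goes at most 41.7 mm and 7.16 degrees, less where a joint would pass 70% of its speed; a pose out of reach is approached as far as the arm can. A call with a number of a shift or a turn outside -1 to 1 is refused whole. A call with a gripper value outside its range is refused whole. The fingers move at their own pace and stop on an object; the grip force is fixed at half the most. Time passes only in rows, so rows that do not move let the fingers close. It gives the time, the measured TCP pose, the force, the opening and the grip force at its end, in the units of the state.
- env.state(): the state, without advancing time (a new reading comes with each control period).
- read_camera(name): name is "scene" or "side" or "wrist"; returns a dict with "image" (420x560x3 uint8, red, green, blue), "fx", "fy", "cx", "cy" (pixels), "rvec" (rotation vector, rad) and "tvec" (3), from world to camera coordinates, as OpenCV has them. Camera axes: x right, y down, z forward; pixel columns grow to the right and rows downward; lengths in mm; the calibration is good to about 2 mm. A picture is of the moment at which its call begins. There is no depth.
- env.job_done(): hands the job in; it is judged then, once.
Trained networks look in a picture, given as the dict that the camera call returned (one of the last four; its "shot" number tells which), for a name from the list of things; names that differ only in an ending like _2 or _b are one class to them, and where a whole thing is asked for, a point or a joint stands for the part that bears it (a point fixed in the world has none). Each returns a list of dicts, best first, with "confidence" (0 to 1); they miss things now and then, are a little off and sometimes report something else, mostly with a low value. They report only what shows in the picture. A call takes as long as a camera call. They do not tell look-alikes from the thing itself.
- search_frame(thing, picture): "at" ([column, row] in pixels, amid what is visible of it).
- cut_out(thing, picture): "region" (420x560 bool, what is visible of it) and "at" ([column, row] in pixels, amid what is visible of it).
The state is a dict: "t": time; "joints": joint angles; "qvel": joint speeds; "tau": joint torques, N m; "eef_pos": TCP position; "tcp_rot": TCP orientation; "ft_force": force on the tool from outside, world axes, zero at the start; "moment": the same for the moment, N m; "opening": opening from 0.0 (shut) to 1.0 (fully open); "grip_force": force on a finger pad.
Only numpy, scipy, OpenCV 4.12 (cv2) and the standard library are available. Lean on these libraries where they do the work, as an engineer would, in place of code of your own. Each camera call takes 0.05 s, during which the arm holds its last target. There are 200 camera calls.

## Task

Put the meshed intake screen from the rack back on the air cleaner: set its bottom edge right down in the channel with the screen leaning outwards, let go so that it leans there on the lip, then push it upright, flat against the sloping face under the hood. Finally slide the bolt all the way so that its rod passes through the eye of the screen, and leave everything else on the bench where it is.

Things in the scene. Friction and masses are not known exactly. Their poses are not given: they have to be found in the camera images.
- screen: intake screen: rigid steel plate with wire-mesh middle and a solid 30 mm band along its top, 8 mm thick (x), 140 wide (y), 120 tall (z), 0.2 to 0.4 kg, upright in an outer slot of the rack. Origin: centre of its bottom edge; z up the plate, -x out of its front, which looks roughly to the robot. A 6 mm thick steel lug (the eye) stands 32 mm out of the front near the upper +y corner
- screen_eye (a point): centre of the 11 mm round hole in the lug; the hole's axis is the screen's y. In the screen's frame at x -19, y +62, z +92 mm
- screen_top (a point): middle of the screen's top edge: 120 mm above screen along its z
- seat: sloping intake face of the white air cleaner (fixed; housing 300 wide, 150 deep, 168 mm high, front roughly to the robot). Origin: on the channel floor, in the face plane, mid width, 24 mm over the bench; z up the face, which leans back 0.09 rad; -x out of the face; y along the channel. Home, the screen's origin is at x -4, y within 5, z 0 mm here, axes parallel; there it stays by its weight
- channel_mouth (a point): middle of the channel's mouth, at x -7.5, z +16 mm of seat. The channel lies between the face (x 0) and a front lip: 10 mm wide at its floor; the 16 mm high lip slopes outwards 0.30 rad from the seat's z, so the mouth is 15 mm wide. End stops at y -75 and +75 mm. Set in and let go, the screen stays leaning on the lip, about 0.37 rad out from vertical; it cannot lean farther
- hood_edge (a point): middle of the lower front edge of the hood, at x -12, z +126 mm of seat. The hood runs along y -78 to +78 mm, z 126 to 137 mm, over the top edge of the screen (6 mm above it at home): the screen cannot be lowered in upright, and fingers holding its top edge cannot bring it home; it goes in leaning out and is then pushed
- bolt_rod (a joint): travel of the sliding bolt on the +y side of the face: 0 drawn back, 0.040 m fully shot; slides along -y of seat with about 2 N friction and stays where left. Rod 6 mm thick, axis at x -23, z 92 mm of seat, tip at y +82 mm at travel 0. Its two guides, at y 79 to 87 and 137 to 145 mm, reach out to x -33 mm, z 81 to 103 mm
- bolt_knob (a point): centre of the bolt's black ball knob, 14 mm across, on a 7 mm stem that stands 30 mm straight out of the rod (along -x of seat); at y +132 mm of seat at travel 0, moving with the bolt
- bolt_tip (a point): tip of the bolt's rod, on its axis
- rack: black rack, base 150 x 170 mm, 10 mm high, with three slots along its y at x -46, 0, +46 mm; slots 9.5 mm wide between fins whose tops are 63 mm over the bench, slot floor 21 mm over the bench; fins only at y -56 to -44 and +44 to +56 mm. One outer slot holds the screen, the other the blank plate. Origin: centre of its underside
- blank: plain solid steel plate without mesh or eye, 8 x 140 x 95 mm, standing in the rack's other outer slot; a bystander. Origin: centre of its bottom edge
- open_drive: opened hard drive lying on the bench, 147 x 102 x 28 mm, a bystander; origin centre of its underside
- small_drive: small hard drive lying on the bench, 100 x 70 x 10 mm, a bystander
- driver: screwdriver lying on the bench, 150 mm long, a bystander
- wash_bottle: white bottle, 60 mm across, 150 mm high, a bystander
- screw_tray: grey divided tray, 110 x 150 x 22 mm, a bystander
- platters: stack of disc platters on a black foot, 95 mm across, 46 mm high, a bystander
- tweezers: steel tweezers lying on the bench, 120 mm long, a bystander
There are look-alikes about, which are no part of the job. What is shaped like the screen but blue, orange or red is not meant.

How it is judged (in metres and radians):
On the way, in this order (a step that is already met when the one before it is completed fails the run):
1. the screen's bottom edge is down in the channel with the screen leaning outwards, let go (z of screen in the frame of seat between -0.004 and 0.008 m and x of screen in the frame of seat between -0.012 and 0 m and x of screen_top in the frame of seat below -0.025 m and contact force between screen and the fingers below 0.2 N), for 0.3 s.
2. the screen stands flat against the face, under the hood (z of screen in the frame of seat below 0.003 m and x of screen_top in the frame of seat above -0.009 m and x of screen in the frame of seat above -0.008 m), for 0.3 s.
At the end, for the whole second after the job is handed in: the screen stands at rest in the channel, flat and square (0.05 rad) against the face: bottom edge within 3 mm of the channel's floor, bottom and top edges at most 4 to 5 mm off the face; the bolt is shot at least 36 mm, its rod through the eye (eye's centre within 4.5 mm of the rod's axis) (all of step 2 and value of joint bolt_rod above 0.036 m and x of screen_eye in the frame of bolt_tip between -0.0045 and 0.0045 m and z of screen_eye in the frame of bolt_tip between -0.0045 and 0.0045 m and y of screen_eye in the frame of bolt_tip above 0.004 m and angle between the y axis of screen and the y axis of seat, either way round below 0.05 rad and linear speed of screen below 0.02 m/s); the robot touches nothing.
It fails at once if the blank plate is moved more than 25 mm (distance of blank from where it was at the start of the episode above 0.025 m).
It fails at once if another thing on the bench is moved more than 25 mm (distance of any of open_drive, small_drive, driver, wash_bottle, screw_tray, platters, tweezers from where it was at the start of the episode above 0.025 m).
It also fails if it takes over 58 s, if anything falls off the work surface, if the arm or the gripper's body presses on something with over 40 N, if the wrist force passes 120 N, or if a joint passes its speed limit or range.

## Working session

There is one attempt and no reset: what is moved stays moved. The work goes in short steps, Python scripts to look and compute and a tool call to move; the robot and the scene stay as the last step left them, time stands still between calls to the robot, and variables do not carry over. Pictures are saved under pics/ and viewed, at most 10 in all, crops included, and the job is handed in when it is done.

Besides the shell and the picture viewer there is one more tool, called by a JSON object that holds its "api" and its "payload". move_arm: Moves the arm, as the interface text tells. Its arguments: {"type":"object","properties":{"commands":{"type":"array","items":{"type":"array"}}},"required":["commands"]}

```bash
mkdir -p pics
cat > h.py <<'E'
import numpy as np, cv2
from cell import env, read_camera, search_frame, cut_out
def cam(n):
    p=read_camera(n); R=cv2.Rodrigues(np.array(p['rvec'],float))[0]; t=np.array(p['tvec'],float).ravel()
    return p,R,t
def proj(c,X):
    p,R,t=c; q=np.atleast_2d(X)@R.T+t
    return np.c_[p['fx']*q[:,0]/q[:,2]+p['cx'],p['fy']*q[:,1]/q[:,2]+p['cy']]
def ray(c,uv):
    p,R,t=c; d=R.T@np.array([(uv[0]-p['cx'])/p['fx'],(uv[1]-p['cy'])/p['fy'],1]); return -R.T@t,d/np.linalg.norm(d)
def onz(c,uv,z):
    o,d=ray(c,uv); return o+d*(z-o[2])/d[2]
def tri(obs):
    A=np.zeros((3,3));b=np.zeros(3)
    for c,uv in obs:
        o,d=ray(c,uv);M=np.eye(3)-np.outer(d,d);A+=M;b+=M@o
    return np.linalg.solve(A,b)
def save(c,n): cv2.imwrite('pics/'+n,c[0]['image'][:,:,::-1])
E
python3 - <<'E'
from h import *
s=cam('scene');w=cam('side')
im=np.hstack([s[0]['image'],w[0]['image']]); 
save(s,'scene0.png');save(w,'side0.png')
for c in (s,w):
    print('cam',-c[1].T@c[2])
    for n in ['screen','screen_eye','screen_top','seat','channel_mouth','hood_edge','bolt_knob','bolt_tip','rack','blank','open_drive','wash_bottle','platters']:
        print(n,[(np.round(d['at']).tolist(),round(d['confidence'],2)) for d in search_frame(n,c[0])])
print(env.state())
E
```

```text
cam [1179.8172554    83.10451982 1299.020209  ]
screen [([101.0, 224.0], 0.85), ([183.0, 210.0], 0.78), ([126.0, 167.0], 0.73), ([170.0, 134.0], 0.7), ([354.0, 240.0], 0.17)]
screen_eye [([184.0, 206.0], 0.87), ([126.0, 168.0], 0.83), ([167.0, 135.0], 0.7), ([208.0, 314.0], 0.63), ([102.0, 221.0], 0.56)]
screen_top [([102.0, 222.0], 0.83), ([183.0, 208.0], 0.66), ([130.0, 167.0], 0.58), ([170.0, 138.0], 0.55)]
seat [([316.0, 253.0], 0.85)]
channel_mouth [([318.0, 256.0], 0.59)]
hood_edge [([315.0, 256.0], 0.63)]
bolt_knob [([356.0, 241.0], 0.49)]
bolt_tip [([356.0, 236.0], 0.65), ([189.0, 170.0], 0.57)]
rack [([182.0, 229.0], 0.67)]
blank [([167.0, 240.0], 0.87)]
open_drive [([349.0, 218.0], 0.73), ([209.0, 313.0], 0.41)]
wash_bottle [([186.0, 170.0], 0.7)]
platters [([209.0, 312.0], 0.96)]
cam [  -95.00865086 -1215.32938976  1030.34499383]
screen [([384.0, 315.0], 0.96), ([240.0, 333.0], 0.89), ([314.0, 341.0], 0.77), ([317.0, 262.0], 0.73)]
screen_eye [([312.0, 338.0], 0.94), ([316.0, 267.0], 0.81), ([238.0, 332.0], 0.78), ([387.0, 314.0], 0.75)]
screen_top [([324.0, 266.0], 0.98),
[... 443 characters left out ...]
 237.0], 0.65)]
{'t': 1.4, 'joints': array([ 1.04442443e+00,  4.90911367e-01,  1.55887897e+00, -2.14240011e-05,
        1.09168311e+00, -1.05591629e-01]), 'qvel': array([-7.58341142e-04, -5.41654835e-05,  2.71749253e-04, -8.63312386e-04,
        2.37562012e-03,  2.58719305e-04]), 'tau': array([-5.16630334e-04, -6.12460828e+01, -2.58427906e+01,  6.93184719e-02,
        4.45828505e-02,  7.29414933e-05]), 'eef_pos': array([255.27642433, 570.50099029, 404.7611302 ]), 'tcp_rot': array([3.14147612e+00, 3.14701926e-05, 2.72082226e+00]), 'ft_force': array([ 0.05125225,  0.79970858, -0.38515314]), 'moment': array([0.0138102 , 0.00161258, 0.03124436]), 'grip_force': 0.0, 'opening': 1.0018266855602571}
```

View pics/scene0.png

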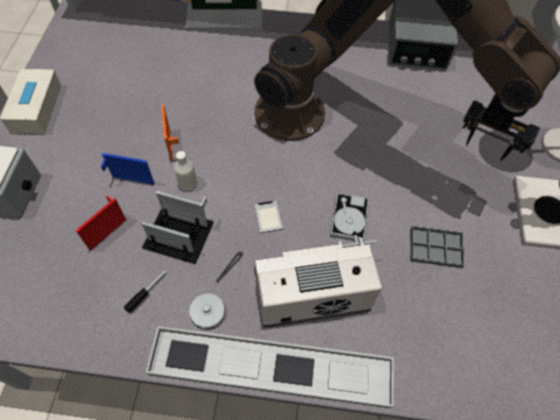

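View pics/side0.png

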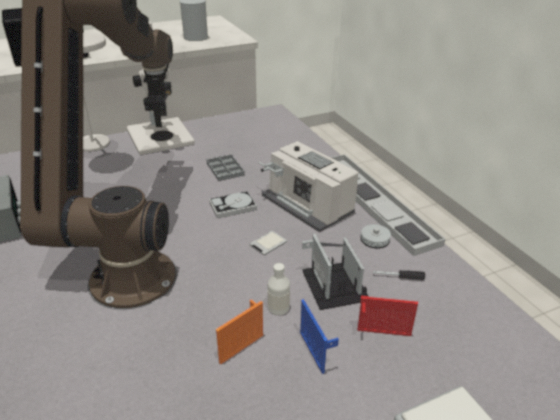

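The scene picture shows the meshed grey screen in the rack at (183,210), with the blank at (167,240). The look-alikes are blue at (126,167), orange at (170,134) and red at (101,224). The air cleaner is at (316,275) and its bolt is near (360,241). In the side picture the screen is the left grey plate at (321,265), the blank is at (352,267) and the bolt is near (265,168).

The screen I choose is the grey meshed plate in the rack. I'll check it in one close crop.

Run:
```python
from h import *
s=cam('scene');w=cam('side')
print('eye',tri([(s,(184,206)),(w,(316,267))]),'blank',tri([(s,(167,240)),(w,(352,267))]),'hood',tri([(s,(316,253)),(w,(303,188))]),'knob',tri([(s,(356,241)),(w,(263,170))]))
# masks
for n,pt in (('screen',[(183,210),(320,264)]),('seat',[(316,253),(302,188)]),('rack',[(182,229),(332,289)]),('bolt_rod',[(356,241),(263,170)])):
    for c,q in zip((s,w),pt):
        for d in cut_out(n,c[0]):
            if np.hypot(*(np.array(d['at'])-q))<25:
                r=d['region'].astype(np.uint8);print(n,cv2.boundingRect(r),np.round(cv2.boxPoints(cv2.minAreaRect(cv2.findNonZero(r)))).tolist())
def crop(c,x,y,wd=90,h=67): return cv2.resize(c[0]['image'][y:y+h,x:x+wd,::-1],(400,300),interpolation=cv2.INTER_CUBIC)
cv2.imwrite('pics/crops.png',np.vstack([np.hstack([crop(s,135,188),crop(w,290,235)]),np.hstack([crop(s,250,238,130,97),crop(w,250,140,120,90)])]))
print('wrist');c=cam('wrist');print(-c[1].T@c[2],c[1][2],c[0]['fx'])
```

```text
eye [ 469.64098873 -259.76635663   77.287554  ] blank [ 575.10804387 -286.23223547   59.43970353] hood [600.38797093 119.64541331 100.45193735] knob [530.15711703 241.89276468 109.11264297]
screen (157, 192, 50, 33) [[154.0, 219.0], [157.0, 192.0], [208.0, 197.0], [205.0, 224.0]]
screen (302, 235, 29, 63) [[299.0, 241.0], [316.0, 233.0], [342.0, 290.0], [325.0, 298.0]]
seat (256, 231, 119, 48) [[251.0, 251.0], [372.0, 228.0], [377.0, 254.0], [256.0, 278.0]]
rack (143, 208, 71, 56) [[142.0, 247.0], [156.0, 202.0], [213.0, 220.0], [199.0, 265.0]]
rack (302, 260, 65, 50) [[301.0, 268.0], [359.0, 257.0], [368.0, 302.0], [310.0, 314.0]]
bolt_rod (344, 231, 32, 16) [[341.0, 234.0], [371.0, 226.0], [375.0, 241.0], [345.0, 249.0]]
wrist
[192.38816112 599.16158354 385.53763291] [ 0.22384114 -0.10113915 -0.96936372] 358.04808973175045
```

View pics/crops.png

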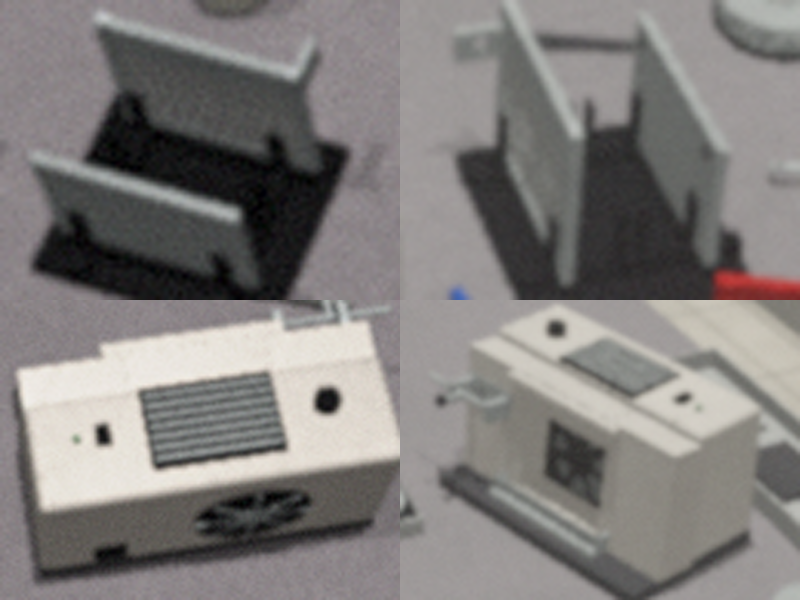

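The crops show the lug (bottom left at top-right, about (310,50)) on the robot side of the meshed plate at its +y end. The plate behind it is plain, so the choice is confirmed. I'll move towards the rack for a closer look.

{"api": "move_arm", "payload": {"commands": [[[0.4,-1,0],0,1],[[0.4,-1,0],0,1],[[0.4,-1,0],0,1],[[0.4,-1,0],0,1],[[0.4,-1,0],0,1],[[0.4,-1,0],0,1],[[0.4,-1,0],0,1],[[0.4,-1,0],0,1],[[0.4,-1,0],0,1],[[0.4,-1,0],0,1],[[0.4,-1,0],0,1],[[0.4,-1,0],0,1],[[0.4,-1,0],0,1],[[0.4,-1,0],0,1],[[0.4,-1,0],0,1],[[0.4,-1,0],0,1],[[0.4,-1,0],0,1],[[0.4,-1,0],0,1],[[0.2,-1,0],0,1],[[0,-1,0],0,1]]}}

```text
t: 3.62
eef_pos: [478.1, -31.2, 404.8]
tcp_rot: [3.141, 0.001, 2.721]
ft_force: [0.3, -0.2, -0.2]
opening: 0.999
grip_force: 0.0
```

Run:
```python
from h import *
s=cam('scene');w=cam('side')
a=tri([(s,(202,205)),(w,(314,236))]);b=tri([(s,(157.5,192)),(w,(330,265.5))])
print(a,b,np.linalg.norm(a-b),np.arctan2(-(a-b)[0],(a-b)[1]))
h=proj(s,[[600,120,100]])
# bolt + housing front top corners from crops
sc=lambda p:(250+p[0]*130/400,238+(p[1]-300)*97/300); sd=lambda p:(250+(p[0]-400)*120/400,140+(p[1]-300)*90/300)
L=tri([(s,sc((100,346))),(w,sd((620,420)))]);R=tri([(s,sc((278,318))),(w,sd((508,368)))])
print('hood ends',L,R,np.linalg.norm(L-R))
print(env.state()['eef_pos'],env.state()['tcp_rot'],env.state()['joints'])
```

```text
[ 493.84840233 -195.45213552  134.60658521] [ 470.1268991  -328.06414207  136.64619518] 134.73237920113976 -0.17700690778795708
hood ends [628.14464007  45.3450941  170.12259072] [577.95674573 191.94460428 164.61312937] 155.0502992205404
[477.56272606 -32.54960483 404.69334779] [-3.14127016e+00  3.82293696e-04  2.71738661e+00] [-2.06095537e-01  2.83862554e-01  1.90588018e+00 -4.88232336e-04
  9.51546518e-01 -1.35240243e+00]
```

{"api": "move_arm", "payload": {"commands": [[[-0.1,-1,0],0.6,1],[[-0.1,-1,0],0.6,1],[[-0.1,-1,0],0.6,1],[[-0.1,-1,0],0.6,1],[[-0.1,-1,0],0.6,1],[[-0.1,-0.9,0],0.09,1],[[0,0,0],0,1],[[0,0,0],0,1]]}}

```text
t: 4.38
eef_pos: [459.2, -206.9, 404.7]
tcp_rot: [3.141, -0.0, 2.966]
ft_force: [-0.0, 0.3, -0.2]
opening: 1.0
grip_force: 0.0
```

Run:
```python
from h import *
s=cam('wrist');save(s,'wrist1.png');print(env.state()['eef_pos'],env.state()['tcp_rot'])
for n in ('screen_eye','screen_top','screen'):
    for d in search_frame(n,s[0]): print(n,d['at'],d['confidence'])
psi=-0.177; ex=np.array([np.cos(psi),np.sin(psi),0]);ey=np.array([-np.sin(psi),np.cos(psi),0])
O=np.array([482,-262,21.]); P=lambda x,y,z:O+x*ex+y*ey+[0,0,z]
print(proj(s,[P(-19,62,92),P(-4,70,120),P(-4,-70,120),P(4,70,120),P(4,-70,120)]).round(1))
```

```text
[ 459.25042324 -206.06093379  404.68523757] [ 3.14111024e+00 -2.71989910e-04  2.96697154e+00]
screen_eye [34.1, 125.2] 0.72
screen_eye [226.6, 247.5] 0.66
screen_eye [82.2, 6.7] 0.62
screen_eye [80.4, 256.8] 0.41
screen_top [230.7, 245.2] 0.98
screen_top [35.1, 125.9] 0.79
screen_top [81.0, 4.7] 0.67
screen_top [77.5, 255.8] 0.45
screen_top [154.5, 80.4] 0.43
screen [80.6, 7.8] 0.85
screen [225.5, 246.3] 0.81
screen [35.5, 126.0] 0.62
screen [75.6, 256.5] 0.47
[[296.3 231.1]
 [308.5 261.9]
 [116.3 261.7]
 [308.3 272.2]
 [117.5 271.9]]
```

View pics/wrist1.png

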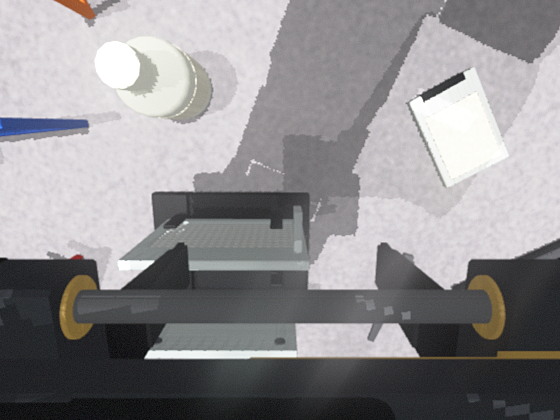

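The wrist picture shows the screen's top edge at rows 261–271, columns 118–308, and the lug at about (299,230). My prediction fits to within 2 px. I'll grip the lug with the fingers closing along the screen's y.

{"api": "move_arm", "payload": {"commands": [[[0.41,0.35,0],0,1],[[0,0,-0.8],0,1],[[0,0,-0.8],0,1],[[0,0,-0.8],0,1],[[0,0,-0.8],0,1],[[0,0,-0.76],0,1],[[0,0,0],0,1],[[0,0,0],0,-1],[[0,0,0],0,-1],[[0,0,0],0,-1],[[0,0,0],0,-1],[[0,0,0],0,-1],[[0,0,0],0,-1],[[0,0,0],0,-1],[[0,0,0],0,-1]]}}

```text
t: 5.83
eef_pos: [471.6, -196.0, 286.2]
tcp_rot: [-3.142, 0.0, 2.968]
ft_force: [0.6, -0.2, -0.2]
opening: 0.494
grip_force: 0.0
```

Run:
```python
from h import *
e=env.state();print(e['opening'],e['grip_force'],e['eef_pos'],e['tcp_rot'],e['ft_force'],e['moment'])
```

```text
0.4939803515760101 0.0 [ 471.5620923  -196.04920691  286.16745802] [-3.14154261e+00  3.44428382e-04  2.96793430e+00] [ 0.5667944  -0.21014745 -0.1973865 ] [-0.00824985 -0.029308   -0.03784306]
```

Still closing, and slowly.

{"api": "move_arm", "payload": {"commands": [[[0,0,0],0,-1],[[0,0,0],0,-1],[[0,0,0],0,-1],[[0,0,0],0,-1],[[0,0,0],0,-1],[[0,0,0],0,-1],[[0,0,0],0,-1],[[0,0,0],0,-1],[[0,0,0],0,-1],[[0,0,0],0,-1]]}}

```text
t: 6.67
eef_pos: [471.6, -196.1, 285.9]
tcp_rot: [3.142, -0.0, 2.968]
ft_force: [-0.2, -1.2, -0.9]
opening: 0.064
grip_force: 30.0
```

{"api": "move_arm", "payload": {"commands": [[[0,0,0.2],0,-1],[[0,0,0.3],0,-1],[[0,0,0.4],0,-1],[[0,0,0.4],0,-1],[[0,0,0.4],0,-1],[[0,0,0.4],0,-1],[[0,0,0.4],0,-1],[[0,0,0.4],0,-1],[[0,0,0.4],0,-1],[[0,0,0.4],0,-1],[[0,0,0.4],0,-1],[[0,0,0.3],0,-1],[[0,0,0],0,-1]]}}

```text
t: 7.75
eef_pos: [471.5, -195.9, 420.1]
tcp_rot: [-3.141, 0.003, 2.968]
ft_force: [0.9, -0.5, -2.4]
opening: 0.061
grip_force: 30.0
```

Run:
```python
from h import *
e=env.state();print(e['opening'],e['grip_force'],e['eef_pos'],e['ft_force'],e['moment'])
c=cam('wrist');w=cam('side')
u=proj(w,[e['eef_pos']-[0,0,200]])[0].astype(int);print(u)
x,y=max(0,u[0]-70),max(0,u[1]-70)
a=cv2.resize(w[0]['image'][y:y+120,x:x+140],(560,480))
cv2.imwrite('pics/lift.png',cv2.resize(np.vstack([a,c[0]['image']])[:,:,::-1],(373,600)))
```

```text
0.060851515988764884 30.008985458916868 [ 471.5218855  -195.91309765  420.08036515] [ 0.91122844 -0.47130995 -2.40180255] [ 0.20640864  0.00123493 -0.00062243]
[307 213]
```

View pics/lift.png

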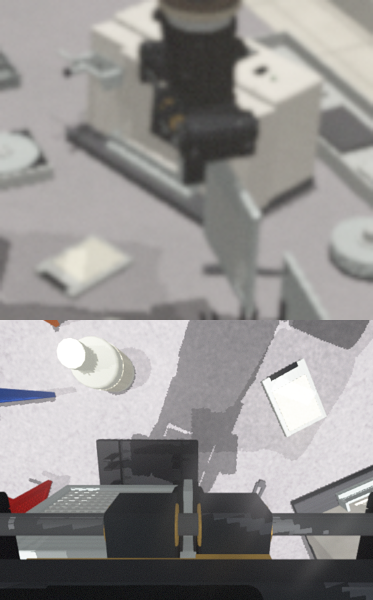

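The lift picture shows the screen hanging upright from the lug, with no visible sag and 30 N grip. Next I'll carry it above the cleaner and view the channel and hood from the wrist.

{"api": "move_arm", "payload": {"commands": [[[0,0,0.5],0,-1],[[0,0,0.8],0,-1],[[0.1,0.3,0.7],0.2,-1],[[0.3,0.6,0],0.4,-1],[[0.3,0.66,0],0.4,-1],[[0.3,0.66,0],0.4,-1],[[0.3,0.66,0],0.4,-1],[[0.3,0.66,0],0.4,-1],[[0.3,0.66,0],0.4,-1],[[0.3,0.66,0],0.4,-1],[[0.3,0.66,0],0.4,-1],[[0.3,0.66,0],0.4,-1],[[0.3,0.66,0],0.4,-1],[[0.3,0.66,0],0.4,-1],[[0.3,0.66,0],0.4,-1],[[0.3,0.66,0],0.4,-1],[[0.3,0.66,0],0.4,-1],[[0.3,0.66,0],0.4,-1],[[0.1,0.4,0],0.1,-1],[[0,0,0],0,-1]]}}

```text
t: 9.52
eef_pos: [612.9, 122.1, 476.7]
tcp_rot: [3.141, -0.002, -2.809]
ft_force: [-0.5, 0.0, -2.4]
opening: 0.061
grip_force: 30.0
```

Run:
```python
from h import *
e=env.state();print(e['opening'],e['grip_force'],e['eef_pos'],e['tcp_rot'],e['moment'])
c=cam('wrist');save(c,'wrist2.png')
psi=0.33;a=.09;O=np.array([603,119,24.])
def P(x,y,z):return O+np.array([np.cos(psi)*(x*np.cos(a)+z*np.sin(a))-np.sin(psi)*y,np.sin(psi)*(x*np.cos(a)+z*np.sin(a))+np.cos(psi)*y,-x*np.sin(a)+z*np.cos(a)])
for n,p in dict(mouth=(-7.5,0,16),lipL=(-15,-75,16),lipR=(-15,75,16),hoodL=(-12,-78,137),hoodR=(-12,78,137),knob=(-53,132,92),tip=(-23,82,92)).items(): print(n,proj(c,[P(*p)]).round(1)[0])
for n in ('channel_mouth','hood_edge','bolt_knob','bolt_tip','screen_top'):
    for d in search_frame(n,c[0])[:2]: print(n,d['at'],d['confidence'])
```

```text
0.06145583108456455 30.005317056102285 [612.9331246  122.08179918 476.67380577] [ 3.14065424e+00 -1.60316047e-03 -2.80946016e+00] [ 0.18408381  0.12614488 -0.00997971]
mouth [281.6 171.3]
lipL [216.8 164.8]
lipR [346.3 165. ]
hoodL [188.8 196.7]
hoodR [374.1 197.1]
knob [424.6 140.8]
tip [367.8 172.6]
channel_mouth [426.3, 168.5] 0.74
channel_mouth [293.5, 200.6] 0.57
hood_edge [294.7, 199.9] 0.69
hood_edge [120.1, 287.1] 0.65
bolt_knob [429.8, 169.3] 0.61
bolt_knob [292.4, 200.2] 0.61
bolt_tip [426.3, 170.2] 0.91
bolt_tip [293.4, 201.3] 0.16
screen_top [122.8, 287.0] 0.67
```

View pics/wrist2.png

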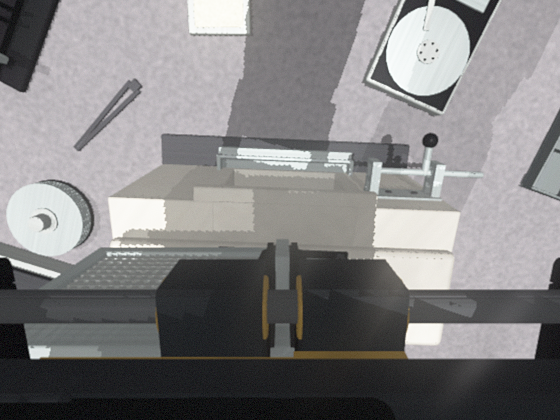

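The wrist picture shows the lip and channel at columns 217–353, rows 150–170, and the hood front edge near row 190 from column 194 to 375. The knob is at (430,140), close to the prediction of (425,141). I'll zoom in to pick exact points.

Run:
```python
import cv2,numpy as np
im=cv2.imread('pics/wrist2.png')
a=cv2.resize(im[125:225,155:305],(800,533)[:2],interpolation=cv2.INTER_CUBIC)[:300*2]
l=cv2.resize(im[130:220,150:300],(795,300*1),interpolation=cv2.INTER_CUBIC)
L=cv2.resize(im[135:210,180:340],(800,300),interpolation=cv2.INTER_CUBIC)
R=cv2.resize(im[125:200,300:460],(800,300),interpolation=cv2.INTER_CUBIC)
cv2.imwrite('pics/z.png',np.vstack([L,R]))
```

```text
(no output)
```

View pics/z.png

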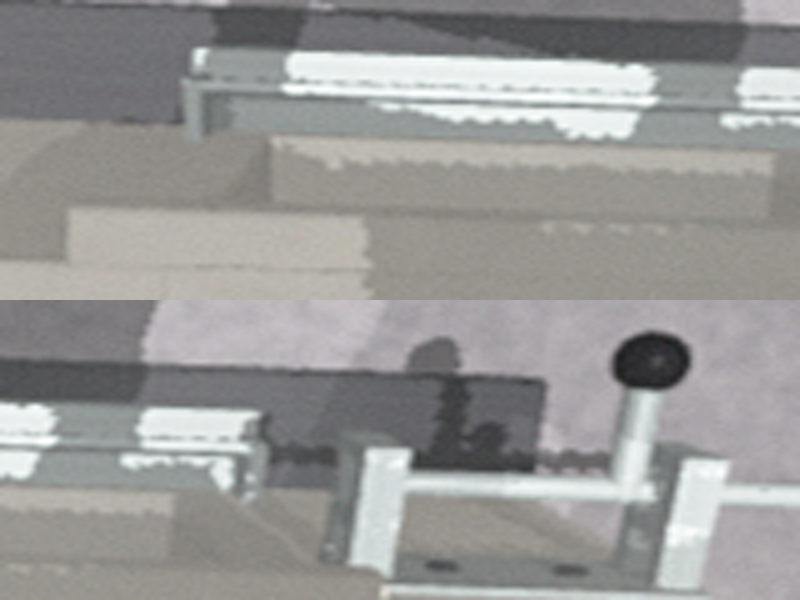

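```bash
cat > fit.py <<'E'
from h import *
from scipy.optimize import least_squares
a=.09
def P(q,x,y,z):
    O=np.array([q[0],q[1],24.]);s=q[2];h=x*np.cos(a)+z*np.sin(a)
    return O+np.array([np.cos(s)*h-np.sin(s)*y,np.sin(s)*h+np.cos(s)*y,-x*np.sin(a)+z*np.cos(a)])
if __name__=='__main__':
    c=cam('wrist')
    for hz in (126,137,None):
        pts=[((-15,-75,16),(221,156.5)),((-15,75,16),(348,161.8)),((-53,132,92),(430.4,140.5))]
        if hz: pts+=[((-12,-78,hz),(193.4,187)),((-12,78,hz),(376,193))]
        f=lambda q:np.concatenate([proj(c,[P(q,*p)])[0]-u for p,u in pts])
        r=least_squares(f,[603,119,.33]);print(hz,r.x.round(3),r.fun.round(1))
    # screen pose in hand: lug (edges seen) & plate top
    e=env.state();print(e['eef_pos'],e['tcp_rot'])
E
python3 fit.py
```

```text
126 [5.97987e+02 1.17824e+02 2.94000e-01] [-0.9  2.2  1.5  1.5 -1.3  0.3  2.3 -1.8 -1.5 -1.6]
137 [5.96598e+02 1.17255e+02 2.89000e-01] [-1.   0.6  1.5  0.5 -1.  -0.5 -1.  -0.8  1.6  0.6]
None [5.96111e+02 1.17245e+02 2.83000e-01] [-0.8 -0.2  1.6  0.5 -0.7 -0.2]
[612.42339698 119.36712421 478.10284619] [-3.14155286e+00  6.66517981e-05 -2.81243369e+00]
```

The picture was taken while the arm was still settling. I'll register the picked points to a fresh still and refit.

Run:
```python
from fit import *
old=cv2.cvtColor(cv2.imread('pics/wrist2.png'),cv2.COLOR_BGR2GRAY)
c=cam('wrist');e=env.state();print(e['eef_pos'],e['tcp_rot'])
new=cv2.cvtColor(c[0]['image'],cv2.COLOR_RGB2GRAY)
def mv(u,r=14):
    x,y=map(int,u);t=old[y-r:y+r,x-r:x+r];S=new[y-r-8:y+r+8,x-r-8:x+r+8]
    m=cv2.minMaxLoc(cv2.matchTemplate(S,t,cv2.TM_CCOEFF_NORMED));return np.array(u)+np.array(m[3])-8
pts=[((-15,-75,16),(221,156.5)),((-15,75,16),(348,161.8)),((-53,132,92),(430.4,140.5)),((-12,-78,137),(193.4,187)),((-12,78,137),(376,193))]
pts=[(p,mv(u)) for p,u in pts];print([p[1].tolist() for p in pts])
for k in (5,3):
    f=lambda q:np.concatenate([proj(c,[P(q,*p)])[0]-u for p,u in pts[:k]])
    r=least_squares(f,[603,119,.33]);print(r.x.round(3),r.fun.round(1))
q=r.x
# screen in hand: plate top edges predicted for untilted
y=e['tcp_rot'][2]-np.pi;y=(y+np.pi)%(2*np.pi)-np.pi;ex=np.array([np.cos(y),np.sin(y),0]);ey=np.array([-np.sin(y),np.cos(y),0])
T=e['eef_pos'];eye=T+[0,0,-173]+3*ex
S=lambda x,yy,z:eye+(x+19)*ex+(yy-62)*ey+np.array([0,0,z-92])
print('yaw',y,'plate top corners',proj(c,[S(-4,-70,120),S(4,-70,120),S(-4,-70,0),S(-4,45,120)]).round(1).tolist())
```

```text
[612.45266035 119.4694619  478.1473904 ] [-3.14159243e+00  1.73501258e-04 -2.81229772e+00]
[[224.0, 157.5], [350.0, 161.8], [432.4, 140.5], [197.4, 188.0], [378, 193]]
[5.96415e+02 1.19925e+02 2.94000e-01] [-1.8  0.4  1.6  0.7 -0.5 -0.7 -1.9 -0.6  2.6  0.8]
[5.96063e+02 1.20021e+02 2.89000e-01] [-1.6 -0.2  1.8  0.7 -0.2 -0.3]
yaw 0.3292949366242581 plate top corners [[-48.9, 348.2], [-44.5, 365.5], [99.4, 247.8], [238.5, 348.2]]
```

{"api": "move_arm", "payload": {"commands": [[[-0.5,0.25,0],-0.1,-1],[[-0.6,0.3,0],-0.1,-1],[[-0.6,0.3,0],-0.1,-1],[[-0.6,0.3,0],-0.1,-1],[[-0.47,0.25,0],-0.08,-1],[[0,0,-0.4],0,-1],[[0,0,-0.7],0,-1],[[0,0,-0.7],0,-1],[[0,0,-0.7],0,-1],[[0,0,-0.7],0,-1],[[0,0,-0.7],0,-1],[[0,0,-0.7],0,-1],[[0,0,-0.5],0,-1],[[0,0,0],0,-1],[[0,0,0],0,-1],[[0,0,0],0,-1]]}}

```text
t: 11.25
eef_pos: [529.8, 162.1, 326.0]
tcp_rot: [-3.141, 0.001, -2.85]
ft_force: [0.6, 0.2, -2.0]
opening: 0.063
grip_force: 30.0
```

Run:
```python
from fit import *
c=cam('wrist');w=cam('side');e=env.state();print(e['eef_pos'],e['tcp_rot'],e['ft_force'],e['moment'],e['grip_force'])
q=[596.2,120,.291]
# overlay in side view: seat lip, hood and predicted plate corners
im=w[0]['image'][:,:,::-1].copy();k=5;x0,y0=230,130
z=cv2.resize(im[y0:y0+110,x0:x0+150],None,fx=k,fy=k,interpolation=cv2.INTER_CUBIC)
def line(A,B,col):
    uv=(proj(w,[A,B])-[x0-.5,y0-.5])*k;cv2.line(z,tuple(int(v) for v in uv[0]),tuple(int(v) for v in uv[1]),col,1)
line(P(q,-15,-75,16),P(q,-15,75,16),(0,0,255));line(P(q,-12,-78,126),P(q,-12,78,126),(0,0,255))
y=(e['tcp_rot'][2]-np.pi+np.pi)%(2*np.pi)-np.pi;ex=np.array([np.cos(y),np.sin(y),0]);ey=np.array([-np.sin(y),np.cos(y),0])
eye=e['eef_pos']+[0,0,-173]+3*ex
S=lambda x,yy,zz:eye+(x+19)*ex+(yy-62)*ey+np.array([0,0,zz-92])
C=[S(-4,-70,0),S(-4,70,0),S(-4,70,120),S(-4,-70,120)]
for i in range(4): line(C[i],C[(i+1)%4],(0,255,0))
cv2.imwrite('pics/side2.png',z)
```

```text
[529.65902075 162.14235145 326.21852865] [-3.14144870e+00  2.03930210e-03 -2.84971745e+00] [ 0.612147    0.64244012 -2.84697134] [0.21659834 0.1539401  0.01017651] 30.007938145627122
```

View pics/side2.png

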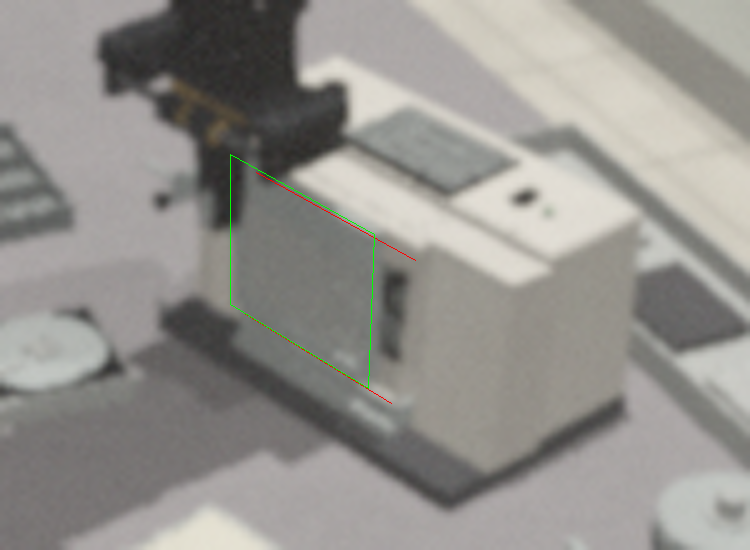

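The side overlay shows the carried plate (green) upright in front of the face, and the red lip and hood lines match the picture. I'll bring it over the mouth.

{"api": "move_arm", "payload": {"commands": [[[0,0,-0.36],0,-1],[[0.25,0.07,0],0,-1],[[0.25,0.07,0],0,-1],[[0.23,0.07,0],0,-1],[[0,0,0],0,-1],[[0,0,-0.15],0,-1],[[0,0,-0.15],0,-1],[[0,0,-0.15],0,-1],[[0,0,0],0,-1],[[0,0,0],0,-1]]}}

```text
t: 12.18
eef_pos: [551.5, 168.5, 300.4]
tcp_rot: [3.141, 0.0, -2.85]
ft_force: [1.9, 1.5, -3.1]
opening: 0.062
grip_force: 30.0
```

{"api": "move_arm", "payload": {"commands": [[[0,0,-0.12],0,-1],[[0,0,-0.12],0,-1],[[0,0,0],0,-1],[[0,0,0],0,-1]]}}

```text
t: 12.52
eef_pos: [551.8, 168.5, 293.4]
tcp_rot: [-3.141, 0.002, -2.85]
ft_force: [6.4, 0.6, -5.6]
opening: 0.062
grip_force: 30.0
```

{"api": "move_arm", "payload": {"commands": [[[-0.1,-0.03,-0.05],0,-1],[[-0.1,-0.03,-0.05],0,-1],[[-0.1,-0.03,-0.05],0,-1],[[0,0,0],0,-1],[[0,0,0],0,-1]]}}

```text
t: 12.93
eef_pos: [542.2, 165.7, 288.9]
tcp_rot: [3.142, -0.0, -2.85]
ft_force: [3.9, -0.3, -0.2]
opening: 0.058
grip_force: 30.0
```

{"api": "move_arm", "payload": {"commands": [[[-0.1,-0.03,-0.05],0,-1],[[-0.1,-0.03,-0.05],0,-1],[[-0.1,-0.03,-0.05],0,-1],[[0,0,0],0,-1],[[0,0,0],0,-1]]}}

```text
t: 13.35
eef_pos: [533.0, 163.0, 284.2]
tcp_rot: [3.141, -0.001, -2.85]
ft_force: [1.4, -0.4, -1.1]
opening: 0.066
grip_force: 30.0
```

Run:
```python
from fit import *
w=cam('side');c=cam('wrist');e=env.state();print(e['eef_pos'],e['ft_force'],e['moment'],e['grip_force'])
q=[596.2,120,.291];k=4;x0,y0=230,130
z=cv2.resize(w[0]['image'][y0:y0+110,x0:x0+140,::-1],None,fx=k,fy=k,interpolation=cv2.INTER_CUBIC)
def line(A,B,col):
    uv=(proj(w,[A,B])-[x0-.5,y0-.5])*k;cv2.line(z,tuple(int(v) for v in uv[0]),tuple(int(v) for v in uv[1]),col,1)
# predicted leaning plate, theta .2 from vertical about bottom at X0=-6
X=lambda X,Y,Z:np.array([q[0]+np.cos(q[2])*X-np.sin(q[2])*Y,q[1]+np.sin(q[2])*X+np.cos(q[2])*Y,Z])
f=lambda t,yy,s:X(-7-4-s*np.sin(t),yy-3,24.5+s*np.cos(t))
C=[f(.2,-70,0),f(.2,-70,120),f(.2,70,120)]
line(C[0],C[1],(0,255,0));line(C[1],C[2],(0,255,0))
cv2.imwrite('pics/lean.png',z)
```

```text
[533.13209085 163.02463562 284.19021876] [ 1.87786245 -0.21324052 -0.39827736] [ 0.16084801 -0.39760279 -0.00705186] 29.99840081020011
```

View pics/lean.png

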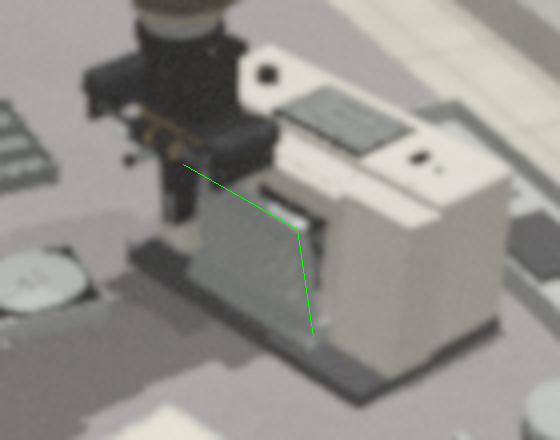

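The lean picture shows the plate leaning out about 0.2 rad with its bottom behind the lip, as in the green model. I'll let go and back off.

{"api": "move_arm", "payload": {"commands": [[[0,0,0],0,-0.4],[[0,0,0],0,-0.4],[[-0.2,-0.06,0],0,-0.3],[[-0.2,-0.06,0],0,-0.2],[[-0.25,-0.08,0],0,0],[[-0.25,-0.08,0],0,0],[[-0.1,-0.03,0],0,0],[[0,0,0],0,0],[[0,0,0],0,0],[[0,0,0],0,0],[[0,0,0],0,0],[[0,0,0],0,0],[[0,0,0.3],0,0],[[0,0,0.7],0,0],[[0,0,0.7],0,0],[[0,0,0.7],0,0],[[0,0,0],0,0],[[0,0,0],0,0]]}}

```text
t: 14.95
eef_pos: [503.3, 153.8, 357.8]
tcp_rot: [-3.141, 0.003, -2.85]
ft_force: [-1.2, 0.1, -0.6]
opening: 0.499
grip_force: 0.0
```

```bash
cat > chk.py <<'E'
import sys
from fit import *
def run(out,th,xb,extra=0):
    w=cam('side');c=cam('wrist');e=env.state();print(e['eef_pos'],e['ft_force'],e['opening'])
    q=[596.2,120,.291];k=4;x0,y0=230,140
    z=cv2.resize(w[0]['image'][y0:y0+100,x0:x0+130,::-1],None,fx=k,fy=k,interpolation=cv2.INTER_CUBIC)
    def line(A,B,col):
        uv=(proj(w,[A,B])-[x0-.5,y0-.5])*k;cv2.line(z,tuple(int(v) for v in uv[0]),tuple(int(v) for v in uv[1]),col,1)
    X=lambda X,Y,Z:np.array([q[0]+np.cos(q[2])*X-np.sin(q[2])*Y,q[1]+np.sin(q[2])*X+np.cos(q[2])*Y,Z])
    f=lambda yy,s:X(xb-4*np.cos(th)-s*np.sin(th),yy-3,24.5+s*np.cos(th))
    C=[f(-70,0),f(-70,120),f(70,120)]
    line(C[0],C[1],(0,255,0));line(C[1],C[2],(0,255,0))
    wr=c[0]['image'][:,:,::-1]
    cv2.imwrite('pics/'+out,np.hstack([z[:400],cv2.resize(wr,None,fx=.5,fy=400/420)]))
E
python3 -c "
from chk import *
run('rel.png',.37,-6)"
```

```text
[503.19882176 153.75683397 356.17733445] [-0.79461035  0.11497428 -0.26608475] 0.5023649910831138
```

View pics/rel.png

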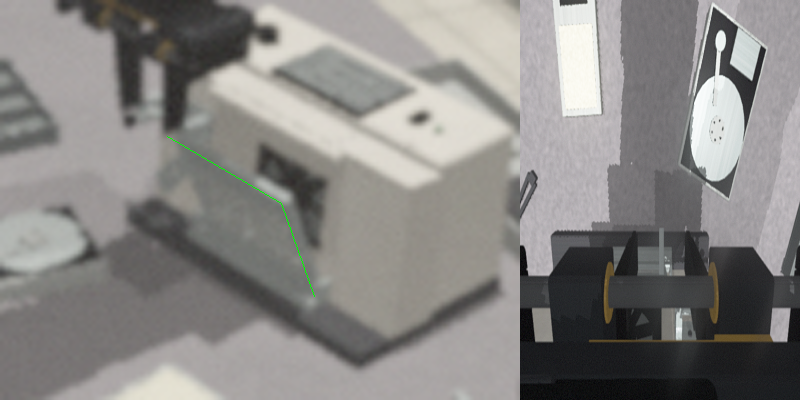

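The release picture shows the screen leaning on the lip at about 0.37 rad, matching the green line, with the hand clear of it. Now I'll move to mid-width, lower the fingers in front of the screen and push.

{"api": "move_arm", "payload": {"commands": [[[0.2,-0.66,0],0,0],[[0.2,-0.66,0],0,0],[[0.2,-0.66,0],0,0],[[0,0,-0.5],0,0],[[0,0,-0.6],0,0],[[0,0,-0.6],0,0],[[0,0,-0.5],0,0],[[0,0,0],0,0],[[0.16,0.05,0],0,0],[[0.16,0.05,0],0,0],[[0.16,0.05,0],0,0],[[0.16,0.05,0],0,0],[[0.16,0.05,0],0,0],[[0.16,0.05,0],0,0],[[0.16,0.05,0],0,0],[[0.16,0.05,0],0,0],[[0,0,0],0,0],[[0,0,0],0,0]]}}

```text
t: 16.55
eef_pos: [559.9, 106.5, 290.3]
tcp_rot: [3.141, -0.0, -2.849]
ft_force: [-0.4, 0.1, -0.1]
opening: 0.499
grip_force: 0.1
```

{"api": "move_arm", "payload": {"commands": [[[0.1,0.03,0],0,0],[[0.1,0.03,0],0,0],[[0.1,0.03,0],0,0],[[0.1,0.03,0],0,0],[[0.1,0.03,0],0,0],[[0.1,0.03,0],0,0],[[0,0,0],0,0],[[0,0,0],0,0]]}}

```text
t: 17.22
eef_pos: [577.9, 111.8, 290.4]
tcp_rot: [3.141, -0.0, -2.85]
ft_force: [-0.5, -0.5, 0.0]
opening: 0.498
grip_force: 0.0
```

Run:
```python
from h import *
w=cam('side');e=env.state();print(e['eef_pos'],e['ft_force'])
for n in ('screen_top','screen_eye','screen'):
    for d in search_frame(n,w[0]):
        if d['at'][1]<240: print(n,d)
    for d in cut_out(n,w[0]) if n=='screen' else []:
        if d['at'][1]<240: print(cv2.boundingRect(d['region'].astype(np.uint8)))
```

```text
[577.73414996 111.80491411 290.36381875] [0.71055972 0.43786692 0.28576581]
screen_top {'at': [301.0, 191.4], 'confidence': 0.96}
screen_top {'at': [319.5, 193.8], 'confidence': 0.27}
screen_eye {'at': [298.6, 192.2], 'confidence': 0.77}
screen {'at': [301.2, 192.4], 'confidence': 0.75}
(277, 173, 37, 37)
```

{"api": "move_arm", "payload": {"commands": [[[0.06,0.02,0],0,0],[[0.06,0.02,0],0,0],[[0.06,0.02,0],0,0],[[0,0,0],0,0],[[0,0,0],0,0]]}}

```text
t: 17.88
eef_pos: [583.3, 113.6, 290.4]
tcp_rot: [3.141, -0.0, -2.85]
ft_force: [-0.2, -0.0, -1.2]
opening: 0.5
grip_force: 0.0
```

Run:
```python
from fit import *
w=cam('side');e=env.state();print(e['eef_pos'],e['ft_force'])
q=[596.2,120,.291]
for nm,th in (('home',0),('vert',.09),('lean',.46)):
    f=lambda y,s:P(q,-4-4*np.cos(th)-s*np.sin(th),y-2,s*np.cos(th))
    print(nm,proj(w,[f(-70,0),f(-70,120),f(70,120),f(70,0)]).round(0).tolist())
for d in cut_out('screen',w[0]):
    if d['at'][1]<240: print(d['confidence'],cv2.boundingRect(d['region'].astype(np.uint8)),cv2.approxPolyDP(max(cv2.findContours(d['region'].astype(np.uint8),0,2)[0],key=len),3,True).reshape(-1,2).tolist())
```

```text
[583.191503   113.61014193 290.40086423] [ 0.22076215 -0.35876811 -0.25046163]
home [[308.0, 213.0], [312.0, 182.0], [283.0, 166.0], [281.0, 196.0]]
vert [[308.0, 213.0], [310.0, 183.0], [281.0, 167.0], [281.0, 196.0]]
lean [[308.0, 213.0], [300.0, 190.0], [272.0, 173.0], [281.0, 196.0]]
0.9 (277, 171, 37, 40) [[278, 173], [277, 178], [283, 183], [282, 195], [309, 210], [313, 183], [305, 180], [297, 191], [294, 174], [287, 185], [285, 172]]
```

{"api": "move_arm", "payload": {"commands": [[[0.05,0.015,0],0,0],[[0.05,0.015,0],0,0],[[0,0,0],0,0],[[0,0,0],0,0]]}}

```text
t: 18.32
eef_pos: [585.7, 114.4, 290.3]
tcp_rot: [3.141, -0.003, -2.85]
ft_force: [-4.5, -0.8, 3.1]
opening: 0.5
grip_force: 2.8
```

{"api": "move_arm", "payload": {"commands": [[[-0.4,-0.12,0],0,0],[[-0.56,-0.17,0],0,0],[[-0.56,-0.17,0],0,-1],[[0,0,0.8],0,-1],[[0,0,1],0,-1],[[0,0,1],0,-1],[[0,0.5,0.2],0,-1],[[0,0.8,0],0,-1],[[0,0.8,0],0,-1],[[0,0.8,0],0,-1],[[0,0.8,0],0,-1],[[-0.1,0.8,0],0,-1],[[0,0.43,0],0,-1],[[0,0,0],0,-1],[[0,0,0],0,-1],[[0,0,0],0,-1]]}}

```text
t: 19.65
eef_pos: [537.7, 247.9, 380.4]
tcp_rot: [-3.141, -0.0, -2.85]
ft_force: [-0.9, -0.0, 0.6]
opening: 0.006
grip_force: 0.0
```

Run:
```python
from fit import *
c=cam('wrist');e=env.state();print(e['eef_pos'],e['ft_force'],e['opening'])
q=[596.2,120,.291]
for n,p in dict(bolt_knob=(-53,132,92),screen_eye=(-23,60,92),bolt_tip=(-23,82,92),top=(-4,0,120)).items():
    print(n,proj(c,[P(q,*p)])[0].round(1),[(d['at'],round(d['confidence'],2)) for d in (search_frame(n,c[0])[:3] if n!='top' else search_frame('screen_top',c[0]))])
for n in ('bolt_knob','screen'):
    for d in cut_out(n,c[0])[:2]: print(n,d['confidence'],cv2.boundingRect(d['region'].astype(np.uint8)))
im=cv2.cvtColor(c[0]['image'],cv2.COLOR_RGB2GRAY);u=proj(c,[P(q,-53,132,92)])[0].astype(int)
# dark ball near the prediction
R=im[u[1]-25:u[1]+25,u[0]-30:u[0]+30]
n,l,s,ce=cv2.connectedComponentsWithStats((R<45).astype(np.uint8))
print([(s[i].tolist(),(ce[i]+u-[30,25]).round(1).tolist()) for i in range(1,n) if s[i][4]>60])
save(c,'w4.png')
```

```text
[537.77531394 247.66596905 380.43876036] [ 0.02782828 -0.84803491  1.31734614] 0.0025968109267567917
bolt_knob [270.8 190.4] [([270.8, 228.1], 0.98)]
screen_eye [169.7 231.1] [([105.6, 241.4], 0.59)]
bolt_tip [200.7 231.1] [([271.7, 230.8], 0.73), ([141.4, 270.8], 0.5)]
top [ 68.2 274. ] [([108.2, 243.3], 0.75)]
bolt_knob 0.92 (206, 181, 143, 57)
screen 0.84 (0, 205, 205, 65)
screen 0.5 (0, 182, 349, 163)
[([21, 17, 19, 19, 168], [270.4, 191.9])]
```

{"api": "move_arm", "payload": {"commands": [[[-0.6,0.33,0],0,-1],[[-0.6,0.32,0],0,-1],[[0,0,-0.7],0,-1],[[0,0,-0.7],0,-1],[[0,0,-0.7],0,-1],[[0,0,-0.7],0,-1],[[0,0,0],0,-1],[[0.05,-0.16,0],0,-1],[[0.05,-0.16,0],0,-1],[[0.05,-0.16,0],0,-1],[[0.05,-0.16,0],0,-1],[[0.05,-0.16,0],0,-1],[[0.05,-0.16,0],0,-1],[[0.05,-0.16,0],0,-1],[[0,0,0],0,-1]]}}

```text
t: 21.25
eef_pos: [512.4, 233.7, 296.7]
tcp_rot: [-3.142, 0.0, -2.85]
ft_force: [0.2, 0.4, -0.1]
opening: 0.004
grip_force: 0.0
```

{"api": "move_arm", "payload": {"commands": [[[0.04,-0.128,0],0,-1],[[0.04,-0.128,0],0,-1],[[0.04,-0.128,0],0,-1],[[0.04,-0.128,0],0,-1]]}}

```text
t: 21.58
eef_pos: [516.9, 218.8, 296.5]
tcp_rot: [3.141, -0.0, -2.849]
ft_force: [-0.4, 2.7, 2.4]
opening: 0.005
grip_force: 1.2
```

Run:
```python
from fit import *
e=env.state();print(e['eef_pos'],e['ft_force'])
q=[596.2,120,.291]
for nm in ('side','scene','wrist'):
    c=cam(nm)
    print(nm,[(t,proj(c,[P(q,-53,132-t,92)])[0].round(0).tolist()) for t in (0,20,40)],[(d['at'],round(d['confidence'],2)) for d in search_frame('bolt_knob',c[0])[:3]],[cv2.boundingRect(d['region'].astype(np.uint8)) for d in cut_out('bolt_knob',c[0])[:2]])
```

```text
[516.94848846 218.84474277 296.45326252] [-0.43331398  2.6873701   2.36427465]
side [(0, [261.0, 170.0]), (20, [265.0, 172.0]), (40, [269.0, 174.0])] [([271.5, 169.9], 0.56)] [(266, 169, 8, 6)]
scene [(0, [355.0, 233.0]), (20, [348.0, 234.0]), (40, [341.0, 235.0])] [([344.2, 239.3], 0.52), ([137.8, 295.6], 0.21)] [(344, 234, 22, 11)]
wrist [(0, [311.0, 281.0]), (20, [269.0, 281.0]), (40, [227.0, 281.0])] [([170.8, 337.9], 0.45)] []
```

{"api": "move_arm", "payload": {"commands": [[[0.03,-0.096,0],0,-1],[[0.03,-0.096,0],0,-1],[[0,0,0],0,-1]]}}

```text
t: 22.28
eef_pos: [518.8, 213.0, 296.4]
tcp_rot: [3.141, -0.0, -2.85]
ft_force: [-0.9, 1.6, 0.9]
opening: 0.004
grip_force: 0.5
```

{"api": "move_arm", "payload": {"commands": [[[0.02,-0.064,0],0,-1],[[0.02,-0.064,0],0,-1],[[0,0,0],0,-1]]}}

```text
t: 22.53
eef_pos: [519.9, 209.2, 296.4]
tcp_rot: [3.142, -0.0, -2.85]
ft_force: [-1.5, 0.0, -0.3]
opening: 0.007
grip_force: 0.4
```

{"api": "move_arm", "payload": {"commands": [[[0.02,-0.064,0],0,-1],[[0.02,-0.064,0],0,-1],[[0.02,-0.064,0],0,-1],[[0,0,0],0,-1]]}}

```text
t: 22.87
eef_pos: [520.7, 206.0, 296.4]
tcp_rot: [3.136, -0.0, -2.851]
ft_force: [-8.8, 30.0, 0.5]
opening: 0.003
grip_force: 15.4
```

The bolt reached its end stop, and the distance pushed fits 40 mm. I'll back off and check from above.

{"api": "move_arm", "payload": {"commands": [[[-0.07,0.24,0],0,-1],[[-0.07,0.24,0],0,-1],[[0,0,0.7],0,-1],[[0,0,0.7],0,-1],[[0,0,0.7],0,-1],[[0,0,0.7],0,-1],[[0.45,0.1,0],0,-1],[[0.45,0.1,0],0,-1],[[0,0,0],0,-1],[[0,0,0],0,-1],[[0,0,0],0,-1]]}}

```text
t: 23.78
eef_pos: [544.0, 224.0, 380.1]
tcp_rot: [-3.142, -0.001, -2.85]
ft_force: [-0.1, 1.1, -0.2]
opening: 0.005
grip_force: 0.0
```

Run:
```python
from fit import *
c=cam('wrist');e=env.state();print(e['eef_pos'],e['ft_force'])
q=[596.2,120,.291]
im=cv2.cvtColor(c[0]['image'],cv2.COLOR_RGB2GRAY);u=proj(c,[P(q,-53,92,92)])[0];print('knob pred travel 40/36',u.round(1),proj(c,[P(q,-53,96,92)])[0].round(1));u=u.astype(int)
R=im[u[1]-25:u[1]+25,u[0]-40:u[0]+60]
n,l,s,ce=cv2.connectedComponentsWithStats((R<45).astype(np.uint8))
print([(s[i].tolist(),(ce[i]+u-[40,25]).round(1).tolist()) for i in range(1,n) if s[i][4]>40])
print('lug home tip corners y59/65-2',proj(c,[P(q,-40,57,100),P(q,-40,63,100),P(q,-8,60,100),P(q,-8,-20,120),P(q,0,-20,120),P(q,-23,42,92)]).round(1).tolist())
for d in cut_out('screen',c[0])[:2]:
    r=d['region'];print(d['confidence'],cv2.approxPolyDP(max(cv2.findContours(r.astype(np.uint8),0,2)[0],key=len),2,True).reshape(-1,2).tolist())
w=cam('side')
for d in cut_out('screen',w[0]):
    if d['at'][1]<240: print('side',cv2.approxPolyDP(max(cv2.findContours(d['region'].astype(np.uint8),0,2)[0],key=len),3,True).reshape(-1,2).tolist())
```

```text
[543.96493266 224.02325446 380.12966006] [ 0.10010678 -0.43081291  0.35746336]
knob pred travel 40/36 [248.3 191.9] [254.1 191.9]
[([31, 17, 20, 19, 257], [248.8, 192.8])]
lug home tip corners y59/65-2 [[195.8, 213.7], [204.7, 213.7], [203.6, 256.8], [74.1, 270.2], [76.4, 281.1], [179.1, 232.6]]
0.77 [[232, 213], [210, 212], [208, 207], [201, 207], [197, 212], [87, 212], [13, 258], [11, 264], [14, 270], [33, 271], [179, 270], [189, 258], [218, 257], [224, 239], [208, 239], [206, 229], [226, 228]]
side [[284, 168], [278, 174], [284, 184], [283, 194], [310, 209], [311, 182]]
```

Run:
```python
from fit import *
c=cam('wrist');q=[596.2,120,.291]
im=cv2.cvtColor(c[0]['image'],cv2.COLOR_RGB2GRAY)
print('lug tip col',im[198:226,201:207].mean(1).round().astype(int).tolist())
print('row 220',im[218:223,185:225].mean(0).round().astype(int).tolist())
for col in (60,110,160): print(col,im[225:300,col-3:col+4].mean(1).round().astype(int).tolist())
for x in (-40,-44): print(x,[proj(c,[P(q,x,60,z)])[0].round(1).tolist() for z in (80,92,104)])
for col_y in (-20,20): print('lipinner,top front,hood lower/upper',proj(c,[P(q,-15,col_y,16),P(q,-8,col_y,120),P(q,-12,col_y,126),P(q,-12,col_y,137)]).round(1).tolist())
```

```text
lug tip col [132, 132, 130, 130, 134, 132, 123, 112, 107, 106, 106, 105, 105, 103, 103, 102, 101, 100, 108, 112, 112, 114, 112, 115, 115, 114, 116, 114]
row 220 [109, 113, 116, 116, 112, 109, 106, 107, 111, 124, 135, 137, 137, 138, 138, 137, 137, 134, 122, 102, 94, 95, 96, 96, 96, 96, 111, 113, 107, 104, 108, 111, 112, 113, 110, 105, 103, 104, 103, 105]
60 [135, 133, 132, 128, 124, 118, 114, 113, 111, 112, 109, 105, 104, 101, 104, 126, 118, 107, 112, 134, 121, 105, 103, 110, 107, 103, 105, 108, 106, 102, 104, 103, 101, 101, 100, 101, 98, 99, 99, 99, 98, 99, 101, 96, 96, 102, 117, 126, 132, 138, 140, 141, 170, 217, 231, 235, 239, 240, 240, 239, 240, 240, 243, 249, 190, 78, 46, 49, 55, 53, 62, 72, 61, 57, 62]
110 [130, 118, 126, 129, 117, 123, 130, 119, 125, 137, 121, 112, 143, 128, 109, 133, 132, 114, 109, 116, 112, 105, 107, 109, 108, 104, 106, 109, 106, 107, 107, 103, 102, 101, 101, 101, 100, 101, 101, 102, 100, 102, 102, 100, 99, 103, 120, 127, 133, 137, 137, 132, 150, 204, 228, 233, 236, 237, 237, 237, 237, 238, 240, 247, 188, 82, 52, 57, 61, 62, 68, 74, 68, 62, 69]
160 [139, 129, 123, 124, 112, 125, 138, 120, 105, 121, 117, 107, 137, 136, 112, 112, 114, 107, 105, 117, 114, 105, 102, 108, 109, 105, 103, 102, 103, 101, 102, 101, 99, 99, 100, 101, 101, 98, 101, 99, 100, 101, 99, 99, 98, 103, 117, 122, 121, 122, 121, 123, 131, 145, 150, 157, 157, 157, 158, 158, 158, 157, 161, 162, 119, 67, 55, 59, 61, 61, 66, 72, 66, 63, 69]
-40 [[206.1, 204.1], [202.6, 209.3], [198.9, 215.1]]
-44 [[205.7, 198.8], [202.2, 203.8], [198.4, 209.3]]
lipinner,top front,hood lower/upper [[134.8, 208.9], [74.1, 269.5], [67.7, 268.4], [57.4, 277.0]]
lipinner,top front,hood lower/upper [[178.4, 208.9], [135.7, 269.6], [131.1, 268.4], [123.9, 277.1]]
```

The lug's tip rows (204 and 216) match the home prediction (204 and 215), and the knob matches full travel. I'm handing the job in.

```bash
python3 -c "
from h import *
print(env.job_done())"
```

```text
the job is handed in; nothing more can be done
None
```

I put the screen back in the channel, pushed it flat against the face under the hood and shot the bolt its full 40 mm through the eye. I handed the job in at about 24 s; the camera checks fitted the home position, but the hand-in call gave no verdict.

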